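# Hold a two-part plaster mould shut in its strapping jig

## Robot

A 6-joint arm with a two-finger parallel gripper is mounted at the origin on the work surface. World frame = base frame: x ahead of the robot, y to its left, z up, the work surface at z = 0. Lengths are in m, angles in rad, forces in N, time in s.
With the tool pointing down it reaches from about 0.375 to 0.925 m from the base axis. Payload 5.7 kg.
Tool frame: the origin (TCP) lies midway between the tips of the shut fingers; the grasp point (between the pads) lies 19 mm behind it; x points along the fingers, y is the direction in which the jaws open and shut, and the axes are right-handed (so a half turn about x gives the same grasp; the last joint's range is limited). The gripper opens to 85 mm and grips with 20 to 120 N. Pads are 22 mm wide; open, the fingers measure 114 mm over their backs; the gripper's body (76 mm by 85 mm) begins 54 mm behind the grasp point. The pads swing forward as they close: fully open they stand 13 mm farther back than shut.
Start: joints at [1.129, 0.359, 1.51, -0, 1.272, -0.115], TCP at [0.193, 0.568, 0.231] pointing down, gripper open.
Joint ranges: [-2.97, 2.97], [-1.01, 2.36], [0.21, 2.38], [-0.96, 4.11], [0.2, 2.71], [-2.98, 2.98]. Speed limits (rad/s): [2.39, 2.39, 3.14, 3.14, 3.14, 3.14].

## Interface

Orientations are given as a rotation vector (axis times angle).
In Python, from rig import status, imaging, sign_off, spotter gives the robot as it stands.
- The arm moves only by the tool play_rows, never from a script. Its argument "commands" is a list of rows, each a list of 3 entries, a list of its own where there are three numbers: the opening in per cent of the stroke, from 0 (shut) to 100 (fully open), then the shift along the tool's x, y, z in units of 30 mm (1.0 is 30 mm), then the turn, a rotation vector about the tool's x, y, z in units of 6 degrees (1.0 is 6 degrees). A call has 1 to 12 rows; each row is the pose to reach, as a shift and turn from the pose commanded when the call began, along the tool's axes at that moment; what a row does not reach only later rows make up. A row lasts 1/8 s, in which the tool goes at most 62.5 mm and 10.7 degrees, less where a joint would pass 70% of its speed; a pose out of reach is approached as far as the arm can. A call with a gripper value outside its range is refused whole. The fingers move at their own pace and stop on an object; "grip_force" is the grip in N (left out, the last holds). Time passes only in rows, so rows that repeat a pose let the fingers close. It gives the time, the measured TCP pose, the force and the opening at its end, in the units of the state.
- status.observe(): the state, without advancing time (a new reading comes with each control period).
- imaging.camera(name): name is "scene" or "top"; returns the picture (384x512x3 uint8, red, green, blue); there is no depth.
- imaging.camera_info(name): a dict with "fx", "fy", "cx", "cy" (pixels), "rvec" (rotation vector, rad) and "tvec" (3), from world to camera coordinates, as OpenCV has them. Camera axes: x right, y down, z forward; pixel columns grow to the right and rows downward; lengths in m; the calibration is good to about 2 mm. A picture is of the moment at which its call begins. camera_info takes no time and is no camera call.
- sign_off(): hands the job in, once; it reports no verdict.
Trained networks look in the newest picture that a camera, given by its name, has taken for a name from the list of things; names that differ only in an ending like _2 or _b are one class to them, and where a whole thing is asked for, a point or a joint stands for the part that bears it (a point fixed in the world has none). Each returns a list of dicts, best first, with "confidence" (0 to 1); they miss things now and then, are a little off and sometimes report something else, mostly with a low value. They report only what shows in the picture. A call takes as long as a camera call. They do not tell look-alikes from the thing itself.
- spotter.trace(camera, query): "mask" (384x512 bool, what is visible of it).
- spotter.mark_of(camera, query): "at" ([x, y, z] in m, in the coordinates of the camera as it stood for that picture, good to about 4 mm: a listed point, or the origin of a listed thing).
The state is a dict: "clock": time; "joint_pos": joint angles; "joint_vel": joint speeds; "effort": joint torques, N m; "position": TCP position; "ee_rot": TCP orientation; "force": force on the tool from outside, world axes, zero at the start; "wrist_torque": the same for the moment, N m; "opening": finger opening in m.
Only numpy, scipy, OpenCV 4.12 (cv2) and the standard library are available. Lean on these libraries where they do the work, as an engineer would, in place of code of your own. Each camera call takes 0.05 s, during which the arm holds its last target. There are 200 camera calls.

## Task

Stand the loose half of the plaster mould upright on the bed of the strapping jig and push it squarely, keys into hollows, against the sprung back half until the seam is shut and the pointer stands between the two pairs of bars on the gauge plate; do not drive the carriage to the end of its travel. Hold that push steady for two seconds and finish while still holding it, because I am about to put the band round. Leave the other things on the table where they are.

Things in the scene. Friction and masses are not known exactly. Their poses are not given: they have to be found in the camera images.
- front_half: Loose upright white plaster half mould, 40 (x) x 60 (y) x 66 mm (z), 0.4 kg; left or right of the jig. Origin: centre of underside. Mating face +x (away from robot within 50 deg): two cone keys, 12 mm wide at root, 8 at tip, 5 long, at y = +-16, z = 24 mm, and a pour notch 22 mm wide, 20 deep from the top, 10 into the thickness. Sides +-y flat.
- keys (a point): Point on the front half's mating face midway between its two keys: x = +20 mm, y = 0, z = 24 mm from the front half's origin. Seam shut: it lies at x = 0, y = 0, z = 24 mm from seat.
- back_half: Back half of the mould, 40 x 60 x 66 mm, fixed on the jig's sprung carriage. Origin: centre of the lower edge of its mating face (same as point seat); it reaches from there to x = +40 mm. The face looks to -x and has two round hollows 18 mm wide, 10 deep, that take the keys: 3 mm play each way.
- seat (a point): Centre of the lower edge of the back half's mating face, 10 mm above the table, level with the bed's top; moves with the carriage. +x is the push direction, z up. Seam shut: the front half's origin is at x = -20 mm, y = 0, z = 0 here, axes parallel to these.
- jig: Fixed strapping jig. Origin on the table under the resting seam, +x the push direction. Bed plate 10 mm thick, 90 wide, x = -110 (landing) to 180 mm. Behind the back half: steel plate to x = 52, spring, grey block x = 145-175, 60 high. White gauge plate, top 64 mm up, with two pairs of dark bars at x = 108 and 118 (70 high); the pointer runs between them, its tip at x = 100 unpushed.
- carriage (a joint): How far the back half is pushed back against the spring, m: 0 at rest, end of travel 0.030. Spring 1 N per mm, friction 0.4 N. Pointer tip at the first pair of bars at 0.008, at the second at 0.018 (8 and 18 N).
- dish_mould: Bystander: a round white plaster hump mould, 112 mm across, 58 mm high, loose; stands on the other side of the jig from the front half. Origin: centre of its underside.
- jar: Bystander: a jar 68 mm across, 95 mm high, with a white lid, loose. Origin: centre of its underside.
- band_roll: Bystander: a flat black roll of strapping band, a ring 100 mm outside, 72 mm inside, 22 mm high, loose. Origin: centre of its underside.
Things that resemble listed ones, but are neither listed nor needed, are in the scene too. What is shaped like the front_half but blue or red is not meant.

How it is judged:
By the outcome, as a careful person would: the job done as asked, in the order asked, and still so for the second after the job is handed in, while the arm keeps its last pose, push and grip.
It also fails if it takes over 40 s, if anything falls off the work surface, if the arm or the gripper's body presses on something with over 40 N, if the wrist force passes 120 N, or if a joint passes its speed limit or range.

## Working session

There is one attempt and no reset: what is moved stays moved. The work goes in short steps, Python scripts to look and compute and a tool call to move; the robot and the scene stay as the last step left them, time stands still between calls to the robot, and variables do not carry over. Pictures are saved under pics/ and viewed, about 8 in all and at most 12, crops included, and the job is handed in when it is done.

Besides the shell and the picture viewer there is one more tool, called after "Call:" as name(argument=value, ...), one argument or row to a line, values as JSON. play_rows: Moves the arm, as the interface text tells. Its arguments: {"type":"object","properties":{"commands":{"type":"array"},"grip_force":{"type":"number"}},"required":["commands"]}

```bash
mkdir -p pics; ls; cat > h.py <<'E'
import numpy as np, cv2
from rig import status, imaging, sign_off, spotter
from scipy.spatial.transform import Rotation as R
def info(c):
    i=imaging.camera_info(c); K=np.array([[i['fx'],0,i['cx']],[0,i['fy'],i['cy']],[0,0,1.]])
    return K,R.from_rotvec(np.ravel(i['rvec'])).as_matrix(),np.ravel(i['tvec'])
def w(c,p):
    K,r,t=info(c); return r.T@(np.array(p)-t)
def px(c,P):
    K,r,t=info(c); q=K@(r@np.array(P)+t); return q[:2]/q[2]
def ray(c,uv,z):
    K,r,t=info(c); d=r.T@np.linalg.inv(K)@[uv[0],uv[1],1]; o=-r.T@t
    return o+d*(z-o[2])/d[2]
def snap(c,name,crop=None,s=1):
    im=imaging.camera(c); 
    if name:
        o=im if crop is None else im[crop[1]:crop[3],crop[0]:crop[2]]
        o=cv2.resize(o,None,fx=s,fy=s,interpolation=cv2.INTER_CUBIC); cv2.imwrite(f'pics/{name}.png',o[:,:,::-1])
    return im
E
python3 - <<'E'
from h import *
np.set_printoptions(precision=4,suppress=True)
a=snap('scene','s0');b=snap('top','t0')
o=np.vstack([a,b]); cv2.imwrite('pics/both.png',cv2.resize(o[:,:,::-1],None,fx=.78,fy=.78,interpolation=cv2.INTER_AREA))
for c in ('scene','top'):
    for q in ('front_half','keys','seat','back_half','jig','dish_mould','jar','band_roll'):
        print(c,q,[(round(d['confidence'],2),w(c,d['at']),px(c,w(c,d['at'])).round()) for d in spotter.mark_of(c,q)])
print(status.observe())
E
```

```text
pics
scene front_half [(0.93, array([0.4967, 0.272 , 0.0014]), array([291., 140.])), (0.7, array([0.3956, 0.2249, 0.003 ]), array([256., 135.])), (0.64, array([ 0.5426,  0.1541, -0.0033]), array([282., 169.]))]
scene keys [(0.94, array([0.3786, 0.2145, 0.0255]), array([250., 129.])), (0.71, array([0.5144, 0.2713, 0.025 ]), array([296., 137.])), (0.66, array([0.541 , 0.1367, 0.0221]), array([278., 167.])), (0.2, array([0.702 , 0.2669, 0.0034]), array([348., 169.]))]
scene seat [(0.98, array([ 0.5888, -0.0496,  0.0096]), array([252., 219.]))]
scene back_half [(0.78, array([ 0.5846, -0.0544,  0.0082]), array([250., 220.]))]
scene jig [(0.92, array([ 0.5905, -0.05  , -0.0029]), array([253., 222.]))]
scene dish_mould [(0.95, array([ 0.5226, -0.2607, -0.0011]), array([178., 265.]))]
scene jar [(0.93, array([ 0.7051, -0.2837,  0.0041]), array([230., 317.]))]
scene band_roll [(0.8, array([0.7026, 0.2709, 0.0047]), array([349., 168.]))]
top front_half [(0.95, array([0.3959, 0.2228, 0.    ]), array([174., 242.])), (0.7, array([ 0.5404,  0.1587, -0.0015]), array([200., 186.])), (0.66, array([0.
[... 529 characters left out ...]
 array([362., 197.]))]
top jar [(0.75, array([ 0.7026, -0.286 , -0.0018]), array([373., 126.])), (0.43, array([0.7003, 0.2702, 0.0041]), array([159., 124.]))]
top band_roll [(0.95, array([0.7004, 0.272 , 0.004 ]), array([158., 124.]))]
{'clock': 0.9, 'joint_pos': array([ 1.1289,  0.3588,  1.5104,  0.    ,  1.2725, -0.1151]), 'joint_vel': array([-0.0012, -0.0011,  0.0018,  0.0005,  0.001 ,  0.0009]), 'effort': array([  0.0014, -52.7581, -27.9057,  -0.0002,   0.0014,   0.    ]), 'position': array([0.1926, 0.5682, 0.2313]), 'ee_rot': array([ 0.2564,  1.5556, -0.2565]), 'force': array([ 0.7863,  0.4531, -0.0757]), 'wrist_torque': array([-0.0262, -0.0094,  0.0495]), 'opening': 0.0852238764973838}
```

View pics/both.png

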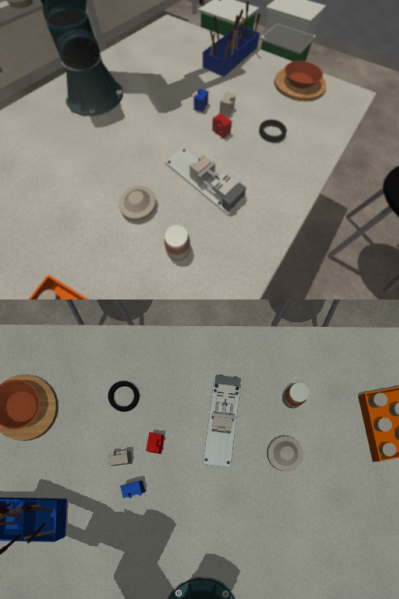

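Picture 1: three front-half shapes appear. White is at scene (291,140) / top (157,205), red at scene (282,169), and blue at scene (256,135). White fits the description. I'll confirm it in a crop and measure yaws.

```bash
python3 - <<'E'
from h import *
np.set_printoptions(precision=4,suppress=True)
a=imaging.camera('scene');b=imaging.camera('top')
f=lambda im,x0,y0,x1,y1:cv2.resize(im[y0:y1,x0:x1],(400,300),interpolation=cv2.INTER_CUBIC)
o=np.vstack([np.hstack([f(a,240,100,320,160),f(b,125,170,205,230)]),np.hstack([f(a,200,180,320,270),f(b,230,90,350,180)])])
cv2.imwrite('pics/c1.png',o[:,:,::-1])
for c,q in (('top','front_half'),('top','jig'),('top','back_half')):
    for d in spotter.trace(c,q):
        m=d['mask'].astype(np.uint8); im=b
        cnt=max(cv2.findContours(m,0,1)[0],key=cv2.contourArea)
        z={'front_half':.066,'jig':.01,'back_half':.076}[q]
        P=np.array([ray(c,p,z)[:2] for p in cnt.reshape(-1,2)])
        r=cv2.minAreaRect((P*1000).astype(np.float32)); print(q,round(d['confidence'],2),r,b[d['mask']].mean(0),np.ravel(cv2.boundingRect(cnt)))
E
```

```text
front_half 0.79 ((396.0401611328125, 219.01321411132812), (43.76946258544922, 71.2244644165039), 14.850483894348145) [ 27.1644  58.5362 118.8356] [154 232  32  22]
front_half 0.77 ((492.70916748046875, 261.8959655761719), (43.93583679199219, 73.1637954711914), 8.38219165802002) [113.6004 110.0382  99.8662] [138 193  31  20]
front_half 0.66 ((542.103515625, 151.98748779296875), (54.22936248779297, 63.330989837646484), 79.97123718261719) [120.3377  24.3377  21.8311] [188 169  23  29]
jig 0.55 ((623.1820068359375, -59.017372131347656), (96.39929962158203, 301.4459533691406), 83.71147918701172) [132.6463 137.479  131.8276] [260  96  49 119]
back_half 0.59 ((627.27783203125, -57.60569763183594), (70.31359100341797, 103.0567398071289), 83.56572723388672) [122.2853 119.6993 112.0448] [271 128  30  44]
```

View pics/c1.png

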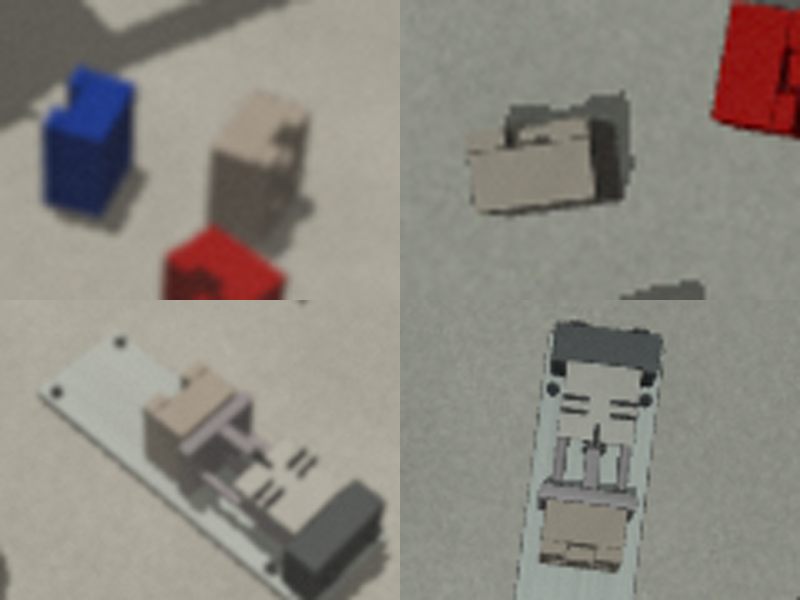

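Picture 2 confirms it. The white half (crop top-left, scene ≈(292,137)) is upright with its notch facing away from the robot, so it is the one meant; blue and red are decoys. The jig is yawed by about -6°. Next I fit the poses by silhouette.

```bash
cat >> h.py <<'E'
from scipy.optimize import minimize
def fit(q,boxes,x0,z0,cams=('top','scene')):
    ms={}
    for c in cams:
        imaging.camera(c)
        best=None
        for d in spotter.trace(c,q):
            ys,xs=np.nonzero(d['mask']); dd=np.hypot(*(np.array([xs.mean(),ys.mean()])-px(c,[x0[0],x0[1],z0])))
            if best is None or dd<best[0]: best=(dd,d['mask'],d['confidence'])
        if best is None: continue
        print(c,'dist',best[0].round(1),'conf',round(best[2],2))
        S=8; m=cv2.resize(best[1].astype(np.uint8)*255,None,fx=S,fy=S,interpolation=cv2.INTER_LINEAR)>127
        ms[c]=(m,S)
    def cost(p,dbg=False):
        a=p[2]; tot=0;o=[]
        for c,(m,S) in ms.items():
            r=np.zeros(m.shape,np.uint8)
            for b in boxes:
                pts=[]
                for x in b[0]:
                    for y in b[1]:
                        for z in b[2]:
                            pts.append(px(c,[p[0]+x*np.cos(a)-y*np.sin(a),p[1]+x*np.sin(a)+y*np.cos(a),z]))
                pts=((np.array(pts)+.5)*S).astype(np.int32)
                cv2.fillConvexPoly(r,cv2.convexHull(pts),1)
            r=r>0; v=(r&m).sum()/(r|m).sum(); o.append(v); tot-=v
        return o if dbg else tot
    s=minimize(cost,x0,method='Nelder-Mead',options=dict(initial_simplex=np.array(x0)+np.array([[0,0,0],[.006,0,0],[0,.006,0],[0,0,.12]]),xatol=2e-4,fatol=1e-4))
    print(q,s.x.round(4),np.degrees(s.x[2]).round(1),cost(s.x,True)); return s.x
E
python3 - <<'E'
from h import *
np.set_printoptions(precision=4,suppress=True)
for cams in (('top','scene'),('top',)):
    fit('front_half',[((-.02,.02),(-.03,.03),(0,.066))],[.493,.268,.1],.033,cams)
    fit('jig',[((-.11,.18),(-.045,.045),(0,.01)),((.145,.175),(-.04,.04),(.01,.06)),((0,.04),(-.03,.03),(.01,.076))],[.587,-.051,-.11],.01,cams)
s=status.observe(); print(R.from_rotvec(s['ee_rot']).as_matrix())
# bed edges in top view
b=imaging.camera('top'); g=cv2.cvtColor(b,cv2.COLOR_RGB2GRAY)
for x in (-.1,-.08,-.06,-.04,-.02):
    row=[]
    for sgn in (1,-1):
        ts=np.arange(.03,.06,.0005); v=[]
        for t in ts:
            a=-.11; P=[.587+x*np.cos(a)-sgn*t*np.sin(a),-.051+x*np.sin(a)+sgn*t*np.cos(a),.01]
            u=px('top',P).astype(np.float32); v.append(cv2.getRectSubPix(b[:,:,2].copy(),(1,1),(float(u[0]),float(u[1])))[0,0])
        v=cv2.GaussianBlur(np.array(v,float)[None],(9,1),2)[0]; row.append(ts[np.argmin(np.diff(v))].round(4))
    print(x,row)
E
```

```text
top dist 0.9 conf 0.65
scene dist 1.3 conf 0.74
front_half [0.4941 0.2695 0.1461] 8.4 [np.float64(0.9025574712643678), np.float64(0.8637458024456693)]
top dist 13.6 conf 0.98
scene dist 18.4 conf 0.84Traceback (most recent call last):
  File "<stdin>", line 5, in <module>
  File "h.py", line 47, in fit
    s=minimize(cost,x0,method='Nelder-Mead',options=dict(initial_simplex=np.array(x0)+np.array([[0,0,0],[.006,0,0],[0,.006,0],[0,0,.12]]),xatol=2e-4,fatol=1e-4))
    res = _minimize_neldermead(fun, x0, args, callback, bounds=bounds,
                               **options)
    fxr = func(xr)
    fx = function(np.copy(x), *(wrapper_args + args))
  File "h.py", line 42, in cost
    pts.append(px(c,[p[0]+x*np.cos(a)-y*np.sin(a),p[1]+x*np.sin(a)+y*np.cos(a),z]))
               ~~^^^^^^^^^^^^^^^^^^^^^^^^^^^^^^^^^^^^^^^^^^^^^^^^^^^^^^^^^^^^^^^^^
  File "h.py", line 10, in px
    K,r,t=info(c); q=K@(r@np.array(P)+t); return q[:2]/q[2]
          ~~~~^^^
  File "h.py", line 5, in info
    i=imaging.camera_info(c); K=np.array([[i['fx'],0,i['cx']],[0,i['fy'],i['cy']],[0,0,1.]])
ValueError: time passes only in moves, steps and waits
```

```bash
sed -i 's/^def info/from functools import lru_cache\n@lru_cache(None)\ndef info/' h.py
python3 - <<'E'
from h import *
np.set_printoptions(precision=4,suppress=True)
fit('jig',[((-.11,.18),(-.045,.045),(0,.01)),((.145,.175),(-.04,.04),(.01,.06)),((0,.04),(-.03,.03),(.01,.076))],[.587,-.051,-.11],.01)
s=status.observe(); print(s['clock'],R.from_rotvec(s['ee_rot']).as_matrix())
b=imaging.camera('top')
for x in (-.1,-.08,-.06,-.04,-.02):
    row=[]
    for sgn in (1,-1):
        ts=np.arange(.03,.06,.0005); v=[]
        for t in ts:
            a=-.11; P=[.587+x*np.cos(a)-sgn*t*np.sin(a),-.051+x*np.sin(a)+sgn*t*np.cos(a),.01]
            u=px('top',P); v.append(cv2.remap(b[:,:,2].astype(np.float32),np.float32([[u[0]]]),np.float32([[u[1]]]),1)[0,0])
        v=cv2.GaussianBlur(np.array(v,float)[None],(9,1),2)[0]; row.append(ts[np.argmin(np.diff(v))].round(4))
    print(x,row)
E
```

```text
top dist 13.0 conf 0.71
scene dist 18.8 conf 0.89
jig [ 0.5853 -0.0527 -0.1118] -6.4 [np.float64(0.9574929764897235), np.float64(0.9328201238583761)]
1.75 [[-0.      0.321   0.9471]
 [-0.0001  0.9471 -0.321 ]
 [-1.     -0.0001  0.    ]]
-0.1 [np.float64(0.031), np.float64(0.0335)]
-0.08 [np.float64(0.0425), np.float64(0.046)]
-0.06 [np.float64(0.0425), np.float64(0.0465)]
-0.04 [np.float64(0.0425), np.float64(0.0465)]
-0.02 [np.float64(0.042), np.float64(0.047)]
```

```bash
python3 - <<'E'
from h import *
a=cv2.imread('pics/s0.png');b=cv2.imread('pics/t0.png')
for c,i in (('scene',a),('top',b)):
    for P,col in (([.1926,.5682,.2313],(0,255,0)),([.1926,.5682,0],(0,0,255)),([.35,.42,.23],(255,0,255)),([.494,.2695,.066],(255,255,0))):
        u=px(c,P); print(c,P,u.round()); cv2.circle(i,tuple(int(v) for v in u),3,col,1)
    K,r,t=info(c); print(c,'cam at',-r.T@t)
cv2.imwrite('pics/ann.png',np.hstack([cv2.resize(a[0:200,130:400],(400,296)),cv2.resize(b[150:384,0:300],(400,296))]))
E
```

```text
scene [0.1926, 0.5682, 0.2313] [270.   7.]
scene [0.1926, 0.5682, 0] [268.  67.]
scene [0.35, 0.42, 0.23] [283.  39.]
scene [0.494, 0.2695, 0.066] [291. 124.]
scene cam at [ 0.92982332 -0.48931894  0.80388191]
top [0.1926, 0.5682, 0.2313] [-20. 345.]
top [0.1926, 0.5682, 0] [ 36. 320.]
top [0.35, 0.42, 0.23] [ 56. 268.]
top [0.494, 0.2695, 0.066] [150. 202.]
top cam at [ 0.45293731 -0.01485662  1.19356014]
```

View pics/ann.png

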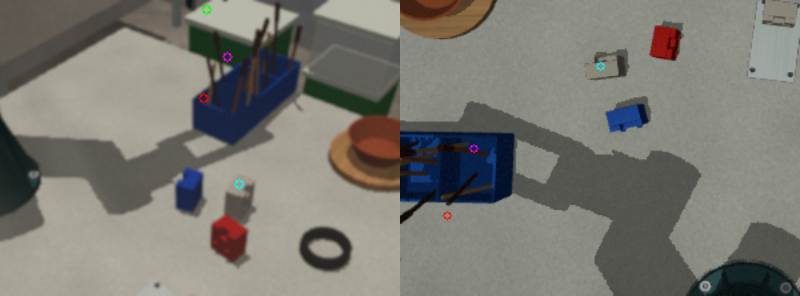

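```bash
python3 - <<'E'
from h import *
np.set_printoptions(precision=3,suppress=True)
for n,u in (('front-left bottom',(260,88)),('front corner bottom',(287,97)),('right corner bottom',(333,60))): print(n,ray('scene',u,0))
for u in ((85,251),(85,302),(0,251),(0,302)): print('top rim',ray('top',u,.08))
# brush tips: triangulate by guessing: intersect scene rays with heights
for u in ((272,20),(278,18),(316,3),(306,22)): print([ray('scene',u,z) for z in (.1,.15,.2,.25,.3)])
print('top brush tips',[ray('top',u,z) for u in ((2,322),(28,298),(65,285)) for z in (.1,.2)])
E
```

```text
front-left bottom [0.251 0.439 0.   ]
front corner bottom [0.36  0.453 0.   ]
right corner bottom [0.372 0.765 0.   ]
top rim [0.375 0.419 0.08 ]
top rim [0.255 0.414 0.08 ]
top rim [0.372 0.624 0.08 ]
top rim [0.251 0.617 0.08 ]
[array([0.1 , 0.72, 0.1 ]), array([0.159, 0.634, 0.15 ]), array([0.218, 0.549, 0.2  ]), array([0.277, 0.463, 0.25 ]), array([0.336, 0.377, 0.3  ])]
[array([0.11 , 0.749, 0.1  ]), array([0.168, 0.661, 0.15 ]), array([0.226, 0.573, 0.2  ]), array([0.284, 0.485, 0.25 ]), array([0.343, 0.397, 0.3  ])]
[array([0.162, 0.957, 0.1  ]), array([0.217, 0.854, 0.15 ]), array([0.271, 0.751, 0.2  ]), array([0.326, 0.648, 0.25 ]), array([0.38 , 0.546, 0.3  ])]
[array([0.218, 0.788, 0.1  ]), array([0.269, 0.697, 0.15 ]), array([0.319, 0.606, 0.2  ]), array([0.37 , 0.515, 0.25 ]), array([0.42 , 0.425, 0.3  ])]
top brush tips [array([0.209, 0.599, 0.1  ]), array([0.232, 0.543, 0.2  ]), array([0.265, 0.54 , 0.1  ]), array([0.283, 0.49 , 0.2  ]), array([0.297, 0.455, 0.1  ]), array([0.311, 0.412, 0.2  ])]
```

The brush box (x .25–.37, y .43–.76, brushes to about 0.25 m) sits beside the tool's start. I lift first, then cross high.

Call:
play_rows(
  commands=[
    [100, [-2, 0, 0], [0, 0, 0]],
    [100, [-4, 0, 0], [0, 0, 0]],
    [100, [-5, 0, 0], [0, 0, 0]],
    [100, [-5, -0.9, 1.8], [-0.6, 0, 0]],
    [100, [-5, -1.8, 3.6], [-1.3, 0, 0]],
    [100, [-5, -2.6, 5.4], [-2, 0, 0]],
    [100, [-5, -3.5, 7.2], [-2.6, 0, 0]],
    [100, [-5, -4.4, 9], [-3.3, 0, 0]],
    [100, [-5, -5.3, 10.8], [-4, 0, 0]],
    [100, [-4, -6.2, 12.7], [-4.5, 0, 0]],
    [100, [-2.5, -6.2, 12.7], [-4.5, 0, 0]],
    [100, [0, -6.2, 12.7], [-4.5, 0, 0]],
  ],
)

```text
clock: 3.3
position: [0.496, 0.2691, 0.2437]
ee_rot: [-0.111, 1.564, 0.112]
force: [0.8, 0.3, -0.2]
opening: 0.0853
```

Call:
play_rows(
  commands=[
    [100, [2, 0, -0.07], [0, 0, 0]],
    [100, [4, 0, -0.07], [0, 0, 0]],
    [100, [5.3, 0, -0.07], [0, 0, 0]],
    [100, [5.3, 0, -0.07], [0, 0, 0]],
  ],
)

```text
clock: 3.8
position: [0.4891, 0.2684, 0.0821]
ee_rot: [-0.115, 1.574, 0.112]
force: [-0.4, 1.0, 0.9]
opening: 0.0855
```

```bash
python3 - <<'E'
from h import *
np.set_printoptions(precision=4,suppress=True)
a=imaging.camera('scene');b=imaging.camera('top')
f=lambda im,x0,y0,x1,y1:cv2.resize(im[y0:y1,x0:x1],(400,400),interpolation=cv2.INTER_CUBIC)
cv2.imwrite('pics/c3.png',np.hstack([f(a,240,50,340,150),f(b,100,150,200,250)])[:,:,::-1])
s=status.observe(); print(s['position'],R.from_rotvec(s['ee_rot']).as_matrix())
E
```

```text
[0.4923 0.2697 0.0857] [[ 0.0007 -0.144   0.9896]
 [ 0.0002  0.9896  0.144 ]
 [-1.      0.0001  0.0007]]
```

View pics/c3.png

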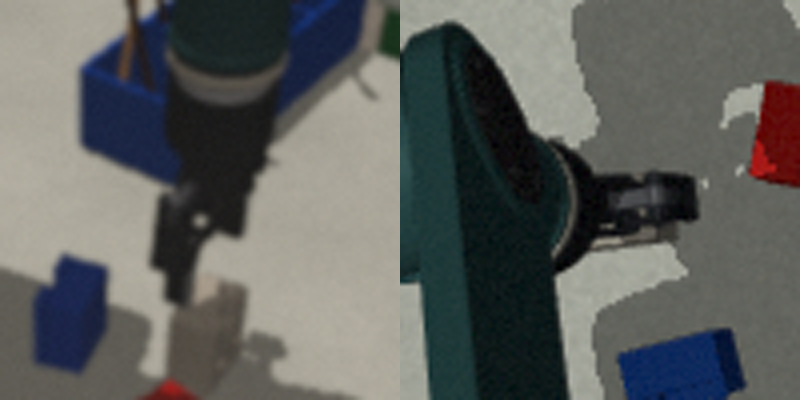

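Picture 4: the near finger at crop (680,190) clears the half's right side, and the jaws straddle the white half. Next I go down and grip.

Call:
play_rows(
  commands=[
    [100, [1.2, 0, 0], [0, 0, 0]],
    [100, [2.4, 0, 0], [0, 0, 0]],
    [100, [2.4, 0, 0], [0, 0, 0]],
    [40, [2.4, 0, 0], [0, 0, 0]],
    [40, [2.4, 0, 0], [0, 0, 0]],
    [40, [2.4, 0, 0], [0, 0, 0]],
    [40, [2.4, 0, 0], [0, 0, 0]],
    [40, [2.4, 0, 0], [0, 0, 0]],
  ],
  grip_force=60,
)

```text
clock: 4.9
position: [0.4937, 0.2701, 0.0153]
ee_rot: [-0.113, 1.563, 0.114]
force: [-0.4, -1.0, 5.1]
opening: 0.0598
```

Call:
play_rows(
  commands=[
    [40, [-1.3, 0, 0], [0, 0, 0]],
    [40, [-2.6, 0, 0], [0, 0, 0]],
    [40, [-4, 0, 0], [0, 0, 0]],
    [40, [-4, -1.5, -0.1], [0.4, 0, 0]],
    [40, [-4, -3, -0.2], [0.8, 0, 0]],
    [40, [-4, -4.5, -0.3], [1.2, 0, 0]],
    [40, [-4, -6, -0.4], [1.6, 0, 0]],
    [40, [-4, -7.5, -0.5], [2, 0, 0]],
    [40, [-4, -9, -0.6], [2.3, 0, 0]],
    [40, [-4, -10.1, -0.6], [2.45, 0, 0]],
    [40, [-4, -10.55, -0.6], [2.45, 0, 0]],
    [40, [-4, -10.55, -0.6], [2.45, 0, 0]],
  ],
)

```text
clock: 6.4
position: [0.5196, -0.0467, 0.1335]
ee_rot: [0.089, 1.568, -0.089]
force: [-0.3, 0.5, -4.0]
opening: 0.0593
```

```bash
python3 - <<'E'
from h import *
np.set_printoptions(precision=4,suppress=True)
a=imaging.camera('scene');b=imaging.camera('top')
for c in('scene','top'):
  for q in('front_half','keys','seat','jig'):
    print(c,q,[(round(d['confidence'],2),w(c,d['at'])) for d in spotter.mark_of(c,q)])
f=lambda im,x0,y0,x1,y1:cv2.resize(im[y0:y1,x0:x1],(400,400),interpolation=cv2.INTER_CUBIC)
cv2.imwrite('pics/c4.png',np.hstack([f(a,180,120,300,240),f(b,220,120,340,240)])[:,:,::-1])
s=status.observe(); print(s['clock'],s['position'],s['force'],s['opening'],R.from_rotvec(s['ee_rot']).as_matrix())
E
```

```text
scene front_half [(0.7, array([ 0.5227, -0.0467,  0.1177])), (0.68, array([0.394 , 0.2255, 0.0011]))]
scene keys [(0.95, array([ 0.5422, -0.0486,  0.1426])), (0.76, array([0.379 , 0.2152, 0.0241])), (0.65, array([0.5436, 0.1362, 0.0217]))]
scene seat []
scene jig [(0.95, array([ 0.5853, -0.0496, -0.0011]))]
top front_half [(0.69, array([0.5416, 0.1603, 0.0035])), (0.56, array([0.3949, 0.2239, 0.0018]))]
top keys [(0.91, array([0.5405, 0.1425, 0.0263])), (0.77, array([0.3758, 0.2199, 0.0194]))]
top seat [(0.25, array([ 0.5166, -0.2568, -0.0006]))]
top jig []
6.9 [ 0.5193 -0.0459  0.1328] [-0.312  -0.9506 -3.017 ] 0.05932721295654008 [[-0.0002  0.1112  0.9938]
 [-0.      0.9938 -0.1112]
 [-1.     -0.0001 -0.0002]]
```

View pics/c4.png

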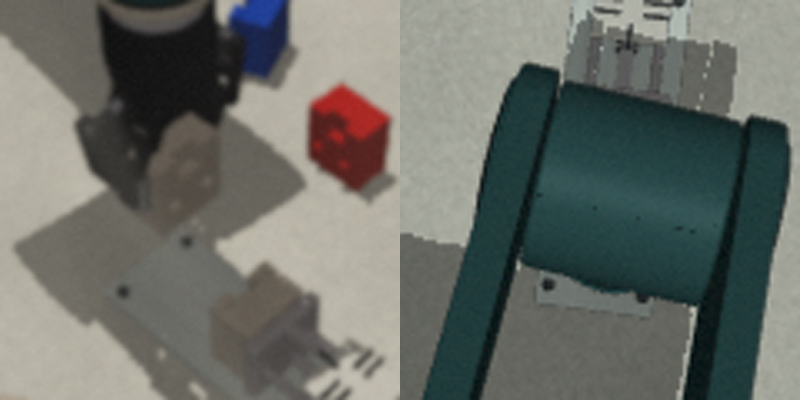

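Picture 5: the half hangs upright in the jaws (crop ≈(185,170)), keys towards the jig, above the landing. Lateral error by calculation is about 0.7 mm. Next I lower it onto the bed.

Call:
play_rows(
  commands=[
    [40, [1.5, 0.03, 0], [0, 0, 0]],
    [40, [2.8, 0.03, 0], [0, 0, 0]],
    [40, [3.4, 0.03, 0], [0, 0, 0]],
    [40, [3.45, 0.03, 0], [0, 0, 0]],
    [40, [3.5, 0.03, 0], [0, 0, 0]],
    [40, [3.5, 0.03, 0], [0, 0, 0]],
  ],
)

```text
clock: 7.65
position: [0.5204, -0.0456, 0.0287]
ee_rot: [0.088, 1.567, -0.088]
force: [0.0, 0.1, -4.3]
opening: 0.0595
```

Call:
play_rows(
  commands=[
    [40, [0.02, 0, 0], [0, 0, 0]],
    [40, [0.04, 0, 0], [0, 0, 0]],
    [40, [0.04, 0, 0], [0, 0, 0]],
  ],
)

```text
clock: 8.02
position: [0.5195, -0.0455, 0.0268]
ee_rot: [0.088, 1.569, -0.088]
force: [-0.4, -0.4, -4.2]
opening: 0.0594
```

```bash
python3 - <<'E'
from h import *
np.set_printoptions(precision=4,suppress=True)
a=imaging.camera('scene');b=imaging.camera('top')
for c in('scene','top'):
  for q in('front_half','keys','seat','jig'):
    print(c,q,[(round(d['confidence'],2),w(c,d['at'])) for d in spotter.mark_of(c,q)][:2])
f=lambda im,x0,y0,x1,y1:cv2.resize(im[y0:y1,x0:x1],(400,400),interpolation=cv2.INTER_CUBIC)
cv2.imwrite('pics/c5.png',np.hstack([f(a,190,150,290,250),f(b,220,70,340,190)])[:,:,::-1])
s=status.observe(); print(s['clock'],s['position'],s['force'],s['wrist_torque'],s['opening'])
E
```

```text
scene front_half [(0.81, array([0.3979, 0.2255, 0.0003])), (0.7, array([ 0.5238, -0.0434,  0.0144]))]
scene keys [(0.89, array([0.5418, 0.1391, 0.022 ])), (0.75, array([ 0.5418, -0.0485,  0.037 ]))]
scene seat [(0.95, array([ 0.588 , -0.048 ,  0.0069]))]
scene jig [(0.64, array([ 0.5909, -0.0506, -0.0017]))]
top front_half [(0.94, array([0.396 , 0.2218, 0.0026])), (0.63, array([0.5396, 0.1617, 0.0026]))]
top keys [(0.78, array([0.5384, 0.1399, 0.0235])), (0.6, array([0.3787, 0.2198, 0.0201]))]
top seat []
top jig [(0.65, array([ 0.5843, -0.0473, -0.001 ]))]
8.525 [ 0.5195 -0.0455  0.0266] [-0.1123 -1.0102 -3.1921] [ 0.0037  0.0636 -0.0674] 0.0589757536890427
```

View pics/c5.png

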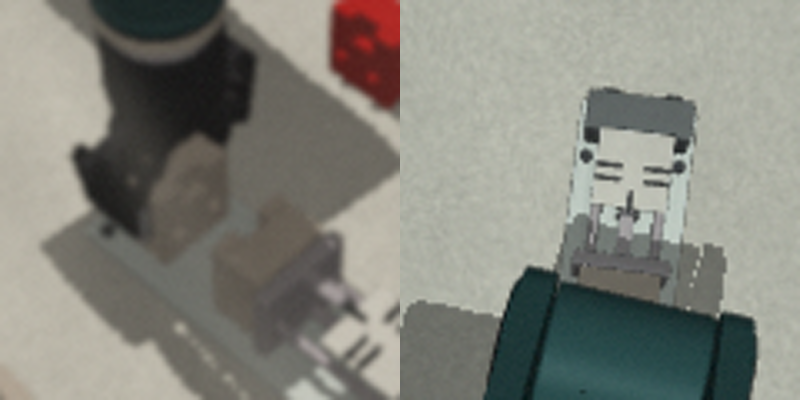

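Picture 6: the half is upright just above the bed (crop ≈(190,200)) and the pointer is visible in the top view (crop ≈(628,205)). The force still shows the full weight, so I lower to touch.

Call:
play_rows(
  commands=[
    [40, [0.015, 0, 0], [0, 0, 0]],
    [40, [0.03, 0, 0], [0, 0, 0]],
    [40, [0.03, 0, 0], [0, 0, 0]],
  ],
)

```text
clock: 8.9
position: [0.5194, -0.0455, 0.0257]
ee_rot: [0.088, 1.569, -0.088]
force: [-0.7, -0.1, -4.0]
opening: 0.0594
```

Call:
play_rows(
  commands=[
    [40, [0.015, 0, 0], [0, 0, 0]],
    [40, [0.03, 0, 0], [0, 0, 0]],
    [40, [0.03, 0, 0], [0, 0, 0]],
  ],
)

```text
clock: 9.28
position: [0.5195, -0.0455, 0.0254]
ee_rot: [0.088, 1.569, -0.088]
force: [-2.4, 0.7, 5.3]
opening: 0.0595
```

Touchdown: the z force went from -4 to +5 N. I ease off slightly and slide forward to just before the seam.

Call:
play_rows(
  commands=[
    [40, [-0.01, 0.02, 0.15], [0, 0, 0]],
    [40, [-0.01, 0.04, 0.35], [0, 0, 0]],
    [40, [-0.01, 0.04, 0.6], [0, 0, 0]],
    [40, [-0.01, 0.04, 0.85], [0, 0, 0]],
    [40, [-0.01, 0.04, 1.05], [0, 0, 0]],
    [40, [-0.01, 0.04, 1.2], [0, 0, 0]],
    [40, [-0.01, 0.04, 1.2], [0, 0, 0]],
  ],
)

```text
clock: 10.15
position: [0.5547, -0.0481, 0.0254]
ee_rot: [0.088, 1.57, -0.088]
force: [-3.6, 1.2, 5.5]
opening: 0.0597
```

```bash
python3 - <<'E'
from h import *
np.set_printoptions(precision=4,suppress=True)
a=imaging.camera('scene');b=imaging.camera('top')
for c in('scene',):
  for q in('front_half','keys','seat'):
    print(c,q,[(round(d['confidence'],2),w(c,d['at'])) for d in spotter.mark_of(c,q)][:3])
f=lambda im,x0,y0,x1,y1:cv2.resize(im[y0:y1,x0:x1],(400,400),interpolation=cv2.INTER_CUBIC)
cv2.imwrite('pics/c6.png',np.hstack([f(a,200,150,290,240),f(b,260,80,330,150)])[:,:,::-1])
s=status.observe(); print(s['clock'],s['position'],s['force'],s['wrist_torque'],s['opening'])
E
```

```text
scene front_half [(0.85, array([ 0.5446,  0.1551, -0.003 ])), (0.83, array([ 0.5579, -0.0466,  0.0092])), (0.53, array([0.3964, 0.2229, 0.0005]))]
scene keys [(0.81, array([0.5425, 0.1384, 0.0213])), (0.43, array([0.3812, 0.2188, 0.0252]))]
scene seat [(0.77, array([ 0.5861, -0.0504,  0.007 ]))]
10.4 [ 0.5547 -0.0482  0.0254] [-3.243   1.023   4.5326] [0.1362 0.4817 0.0002] 0.05959887270390255
```

View pics/c6.png

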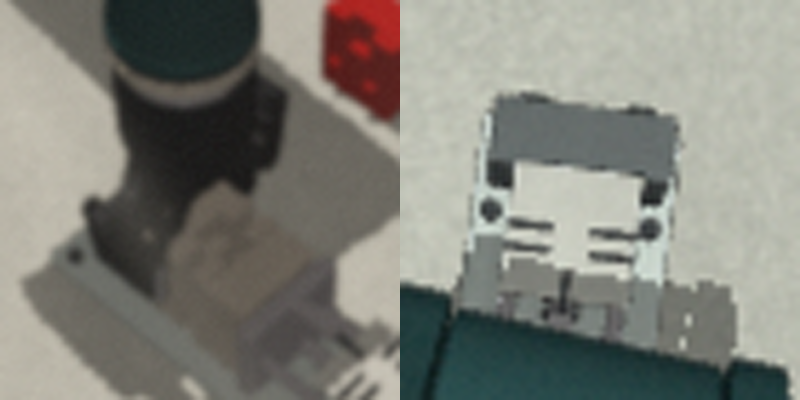

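Picture 7: the half stands flush on the bed with about a 10 mm gap to the back half. The pointer tip in the top crop is at (568,270), below the first bars at row ≈252. I advance in small steps.

Call:
play_rows(
  commands=[
    [40, [0, 0, 0.08], [0, 0, 0]],
    [40, [0, 0, 0.16], [0, 0, 0]],
    [40, [0, 0, 0.24], [0, 0, 0]],
    [40, [0, 0, 0.32], [0, 0, 0]],
    [40, [0, 0, 0.4], [0, 0, 0]],
    [40, [0, 0, 0.4], [0, 0, 0]],
  ],
)

```text
clock: 11.15
position: [0.5647, -0.0492, 0.0255]
ee_rot: [0.088, 1.574, -0.088]
force: [-8.3, 1.5, 12.0]
opening: 0.0596
```

Call:
play_rows(
  commands=[
    [40, [0, 0, 0.07], [0, 0, 0]],
    [40, [0, 0, 0.14], [0, 0, 0]],
    [40, [0, 0, 0.2], [0, 0, 0]],
    [40, [0, 0, 0.2], [0, 0, 0]],
  ],
)

```text
clock: 11.65
position: [0.5674, -0.0494, 0.0255]
ee_rot: [0.089, 1.579, -0.087]
force: [-15.9, 0.4, 20.3]
opening: 0.0591
```

```bash
python3 - <<'E'
from h import *
np.set_printoptions(precision=4,suppress=True)
a=imaging.camera('scene');b=imaging.camera('top')
f=lambda im,x0,y0,x1,y1:cv2.resize(im[y0:y1,x0:x1],(400,400),interpolation=cv2.INTER_CUBIC)
cv2.imwrite('pics/c7.png',np.hstack([f(a,210,160,290,240),f(b,260,80,330,150)])[:,:,::-1])
s=status.observe(); print(s['clock'],s['position'],s['force'],s['wrist_torque'],s['opening'])
for d in spotter.mark_of('scene','seat'): print(d['confidence'],w('scene',d['at']))
E
```

```text
11.75 [ 0.5674 -0.0494  0.0255] [-16.364    0.8359  20.2377] [ 0.1375  2.2742 -0.0837] 0.059430902059883335
0.93 [ 0.5938 -0.0515  0.0103]
```

View pics/c7.png

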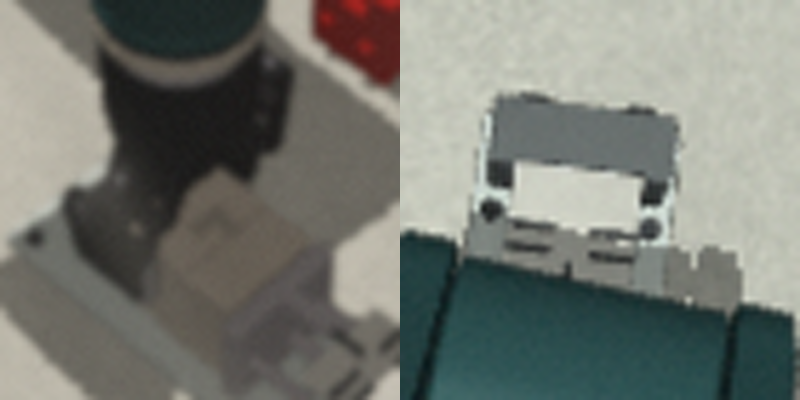

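Picture 8: the faces are meeting (scene crop ≈(240,270)) and the pointer tip has moved only about 3 mm, to top crop (567,264). The bed load (20 N) and pitch (+0.6°) have grown, so I unload vertically and correct the pitch before pushing on.

Call:
play_rows(
  commands=[
    [40, [-0.02, 0, 0], [0, -0.05, 0]],
    [40, [-0.04, 0, 0], [0, -0.1, 0]],
    [40, [-0.04, 0, 0], [0, -0.1, 0]],
  ],
)

```text
clock: 12.18
position: [0.5691, -0.0496, 0.0254]
ee_rot: [0.088, 1.566, -0.088]
force: [-7.7, 0.3, 1.2]
opening: 0.059
```

```bash
python3 - <<'E'
from h import *
np.set_printoptions(precision=4,suppress=True)
s=status.observe(); print(s['clock'],s['position'],s['force'],s['wrist_torque'],R.from_rotvec(s['ee_rot']).as_matrix()[:,0])
E
```

```text
12.175 [ 0.5691 -0.0496  0.0254] [-7.7265  0.3485  1.1688] [ 0.0792  1.0856 -0.142 ] [ 0.0032  0.     -1.    ]
```

Call:
play_rows(
  commands=[
    [40, [0, 0, 0.05], [0, 0, 0]],
    [40, [-0.005, 0, 0.1], [0, -0.02, 0]],
    [40, [-0.01, 0, 0.15], [0, -0.03, 0]],
    [40, [-0.01, 0, 0.2], [0, -0.03, 0]],
    [40, [-0.01, 0, 0.2], [0, -0.03, 0]],
  ],
)

```text
clock: 12.8
position: [0.5733, -0.0501, 0.0254]
ee_rot: [0.088, 1.566, -0.088]
force: [-10.9, 0.3, 4.1]
opening: 0.0596
```

```bash
python3 - <<'E'
from h import *
np.set_printoptions(precision=4,suppress=True)
s=status.observe(); print(s['clock'],s['position'],s['force'],s['wrist_torque'],R.from_rotvec(s['ee_rot']).as_matrix()[:,0])
E
```

```text
12.8 [ 0.5733 -0.0501  0.0254] [-10.9126   0.2923   4.0687] [-0.0069  1.6135 -0.2783] [ 0.0027  0.0001 -1.    ]
```

Call:
play_rows(
  commands=[
    [40, [0, 0, 0.05], [0, 0, 0]],
    [40, [-0.01, 0, 0.1], [0, -0.02, 0]],
    [40, [-0.015, 0, 0.15], [0, -0.03, 0]],
    [40, [-0.015, 0, 0.2], [0, -0.03, 0]],
    [40, [-0.015, 0, 0.2], [0, -0.03, 0]],
  ],
)

```text
clock: 13.42
position: [0.5771, -0.0505, 0.0254]
ee_rot: [0.089, 1.567, -0.088]
force: [-14.4, -0.3, 5.3]
opening: 0.0594
```

```bash
python3 - <<'E'
from h import *
np.set_printoptions(precision=4,suppress=True)
a=imaging.camera('scene');b=imaging.camera('top')
f=lambda im,x0,y0,x1,y1:cv2.resize(im[y0:y1,x0:x1],(400,400),interpolation=cv2.INTER_CUBIC)
cv2.imwrite('pics/c8.png',np.hstack([f(a,220,170,290,240),f(b,260,80,330,150)])[:,:,::-1])
s=status.observe(); print(s['clock'],s['position'],s['force'],s['wrist_torque'],R.from_rotvec(s['ee_rot']).as_matrix()[:,0])
for c in('scene','top'):
 for q in ('seat','back_half','jig','front_half'):
  for d in spotter.mark_of(c,q): print(c,q,d['confidence'],w(c,d['at']))
# expected pointer tip pixel in scene for carriage values and bars
for x in (.100,.108,.118,.128):
  a_=-.112; print(x,[px(c,[.586+x*np.cos(a_),-.0525+x*np.sin(a_),.067]).round(1) for c in('scene','top')])
E
```

```text
13.525 [ 0.5771 -0.0505  0.0254] [-15.3889  -0.3631   3.7823] [-0.0956  2.1798 -0.3381] [ 0.002   0.0003 -1.    ]
scene seat 0.75 [ 0.6004 -0.0525  0.0066]
scene back_half 0.75 [ 0.6024 -0.0546  0.0099]
scene jig 0.83 [ 0.5886 -0.0481 -0.0019]
scene front_half 0.95 [0.5461 0.1539 0.0002]
scene front_half 0.78 [ 0.582  -0.0512  0.0114]
top jig 0.81 [ 0.5866 -0.0501  0.0008]
top front_half 0.93 [0.3936 0.2246 0.0025]
top front_half 0.93 [ 0.5373  0.16   -0.0018]
0.1 [array([280.8, 229.3]), array([288.4, 125.9])]
0.108 [array([283.4, 231.2]), array([288.8, 122.7])]
0.118 [array([286.6, 233.7]), array([289.3, 118.7])]
0.128 [array([289.8, 236.2]), array([289.8, 114.7])]
```

View pics/c8.png

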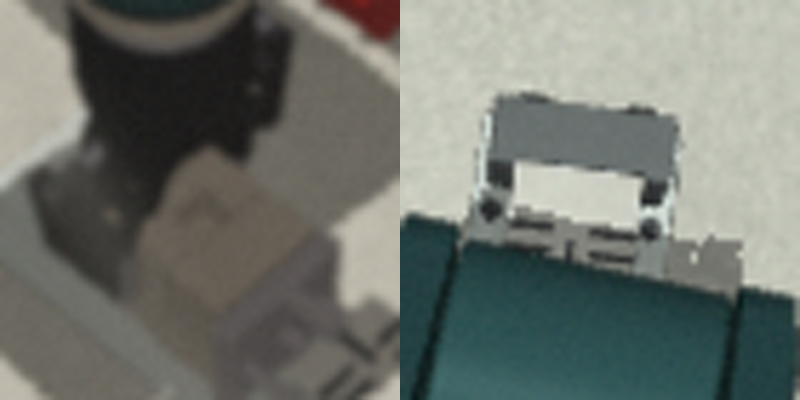

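Picture 9: the pointer tip is at top crop (570,240), between the bars interpolated at rows 229 and 254. That puts the carriage at about 13.5 mm, and force minus friction agrees (about 12.5 N). Now I check the seam with a model overlay.

```bash
python3 - <<'E'
from h import *
a=imaging.camera('scene')
x0,y0,n,S=228,180,50,12
def mk(): 
    c=cv2.resize(a[y0:y0+38,x0-8:x0-8+33][:,:,::-1],None,fx=S,fy=S,interpolation=cv2.INTER_CUBIC)
    return np.clip((c.astype(float)-40)*1.9,0,255).astype(np.uint8)
A=mk();B=mk()
al=-.112; s=np.array([.586+.013*np.cos(al),-.0525+.013*np.sin(al)])
def P(x,y,z): 
    u=px('scene',[s[0]+x*np.cos(al)-y*np.sin(al),s[1]+x*np.sin(al)+y*np.cos(al),.01+z]); return tuple(int(v) for v in ((u-[x0-8,y0]+.5)*S))
for x,c in ((-.045,(255,0,255)),(-.04,(0,255,0)),(0,(0,0,255)),(-.005,(255,255,0)),(.04,(0,255,0))):
    cv2.line(B,P(x,-.03,.066),P(x,.03,.066),c,1); cv2.line(B,P(x,-.03,0),P(x,-.03,.066),c,1)
cv2.imwrite('pics/c9.png',np.hstack([A,B])); print(A.shape)
s=status.observe();print(s['clock'],s['position'],s['force'])
E
```

```text
(456, 396, 3)
13.975 [ 0.57704372 -0.05048159  0.0253547 ] [-15.05901708  -0.38218756   4.65118226]
```

View pics/c9.png

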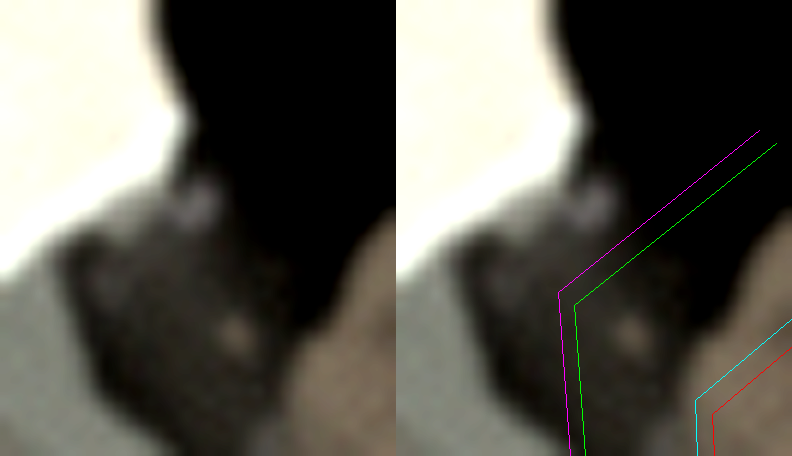

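Picture 10 was cropped too far left and shows mainly the gripper finger. I recrop on the seam.

```bash
python3 - <<'E'
from h import *
a=imaging.camera('scene')
x0,y0,S=238,190,9
def mk(): 
    c=cv2.resize(a[y0:y0+55,x0:x0+44][:,:,::-1],None,fx=S,fy=S,interpolation=cv2.INTER_CUBIC)
    return np.clip((c.astype(float)-50)*2.4,0,255).astype(np.uint8)
A=mk();B=mk()
al=-.112; s=np.array([.586+.013*np.cos(al),-.0525+.013*np.sin(al)])
def P(x,y,z): 
    u=px('scene',[s[0]+x*np.cos(al)-y*np.sin(al),s[1]+x*np.sin(al)+y*np.cos(al),.01+z]); return tuple(int(v) for v in ((u-[x0,y0]+.5)*S))
for x,c in ((0,(0,0,255)),(-.005,(255,255,0)),(.04,(0,255,0))):
    cv2.line(B,P(x,-.03,.066),P(x,.03,.066),c,1); cv2.line(B,P(x,-.03,0),P(x,-.03,.066),c,1)
cv2.imwrite('pics/c10.png',np.hstack([A,B]))
s=status.observe();print(s['clock'],s['position'],s['force'],s['wrist_torque'])
E
```

```text
14.025 [ 0.57704325 -0.05048151  0.02534984] [-16.20339345  -0.23324702   4.2123279 ] [-0.09162497  2.08700189 -0.34767124]
```

View pics/c10.png

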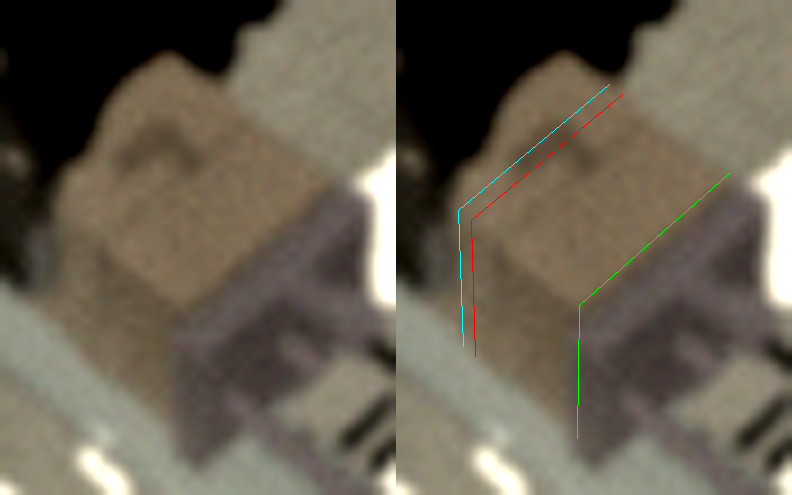

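Picture 11: the seam (red line, crop (475,220)→(620,95)) shows no dark gap. Sides and tops run on continuously, and the back half's rear edge matches the 13 mm model (green). Next I hold.

Call:
play_rows(
  commands=[
    [40, [0, 0, 0], [0, 0, 0]],
    [40, [0, 0, 0], [0, 0, 0]],
    [40, [0, 0, 0], [0, 0, 0]],
    [40, [0, 0, 0], [0, 0, 0]],
    [40, [0, 0, 0], [0, 0, 0]],
    [40, [0, 0, 0], [0, 0, 0]],
    [40, [0, 0, 0], [0, 0, 0]],
    [40, [0, 0, 0], [0, 0, 0]],
    [40, [0, 0, 0], [0, 0, 0]],
    [40, [0, 0, 0], [0, 0, 0]],
    [40, [0, 0, 0], [0, 0, 0]],
    [40, [0, 0, 0], [0, 0, 0]],
  ],
)

```text
clock: 15.52
position: [0.5771, -0.0505, 0.0254]
ee_rot: [0.089, 1.567, -0.088]
force: [-15.1, -1.3, 4.7]
opening: 0.0596
```

Call:
play_rows(
  commands=[
    [40, [0, 0, 0], [0, 0, 0]],
    [40, [0, 0, 0], [0, 0, 0]],
    [40, [0, 0, 0], [0, 0, 0]],
    [40, [0, 0, 0], [0, 0, 0]],
    [40, [0, 0, 0], [0, 0, 0]],
    [40, [0, 0, 0], [0, 0, 0]],
    [40, [0, 0, 0], [0, 0, 0]],
    [40, [0, 0, 0], [0, 0, 0]],
  ],
)

```text
clock: 16.52
position: [0.5771, -0.0505, 0.0254]
ee_rot: [0.089, 1.567, -0.088]
force: [-15.5, -0.6, 5.9]
opening: 0.0593
```

```bash
python3 - <<'E'
from h import *
np.set_printoptions(precision=4,suppress=True)
b=imaging.camera('top'); imaging.camera('scene')
old=cv2.imread('pics/c8.png')[:,400:]; new=cv2.resize(b[80:150,260:330],(400,400),interpolation=cv2.INTER_CUBIC)[:,:,::-1]
print('gauge diff',cv2.absdiff(old[200:270,100:260],np.ascontiguousarray(new)[200:270,100:260]).mean())
for q in ('seat','dish_mould','jar','band_roll'): print(q,[w('scene',d['at']) for d in spotter.mark_of('scene',q)][:1])
s=status.observe(); print(s['clock'],s['position'],s['force'],s['wrist_torque'],s['opening'])
E
```

```text
gauge diff 1.3692559523809524
seat [array([ 0.5998, -0.0519,  0.0097])]
dish_mould [array([ 0.5199, -0.2623,  0.0013])]
jar [array([ 0.7047, -0.2853,  0.0023])]
band_roll [array([0.7007, 0.272 , 0.0028])]
16.825 [ 0.577  -0.0505  0.0254] [-15.3703  -0.7574   4.4124] [-0.0701  2.1345 -0.2993] 0.05955875590958449
```

The hold has been steady for over 3 s and the bystanders haven't moved, so I hand in.

```bash
python3 -c "
from rig import sign_off
print(sign_off())"
```

```text
the job is handed in; nothing more can be done
None
```

I stood the white plaster half upright on the jig bed and pushed it against the sprung back half. The arm is still holding that push at hand-in, so you can put the band round.

**Gauge:** the pointer tip stands between the two pairs of bars, with the carriage at about 13 mm, well short of the 30 mm end of travel. The pointer in the top view, the seat estimate and the force less friction (about 12.5 N) agree within about 1 mm.

**Hold:** position and force stayed steady for over 3 s, at about 15 N along the push and 4–6 N upward from the bed. The whole job took about 17 s.

**Seam:** the scene picture shows no gap at the seam, and the tops and sides run on without a step. The tool was within about 0.2° of upright. That picture resolves roughly 2.5 mm per pixel, so I could not rule out a gap under a millimetre. The keys themselves can't be seen once the halves meet.

**During the push:** the bed load rose to about 20 N and the tool tipped 0.6°. I raised the tool slightly and corrected the tilt before pushing on.

**Other things:** I found the dish mould, jar and band roll where they were at the start. I did not touch the red and blue look-alikes.

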